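# Tap the mould block down onto its parallels

## Robot

A 6-joint arm with a two-finger parallel gripper is mounted at the origin on the work surface. World frame = base frame: x ahead of the robot, y to its left, z up, the work surface at z = 0. Lengths are in m, angles in rad, forces in N, time in s.
With the tool pointing down it reaches from about 0.2 to 0.875 m from the base axis. Payload 3.4 kg.
Tool frame: the origin (TCP) lies midway between the tips of the shut fingers; the grasp point (between the pads) lies 19 mm behind it; z points along the fingers, y is the line along which they close (so a half turn about z gives the same grasp; the last joint's range is limited). The gripper opens to 94 mm and grips with 3 to 60 N. Pads are 16 mm wide; open, the fingers measure 119 mm over their backs; the gripper's body (75 mm by 177 mm) begins 78 mm behind the grasp point.
Start: joints at [-1.418, 0.276, 1.505, -0, 1.361, -0.121], TCP at [0.155, -0.554, 0.205] pointing down, gripper open.
Joint ranges: [-2.89, 2.89], [-0.75, 2.08], [0.22, 2.7], [-1.18, 4.32], [0.11, 2.71], [-2.7, 2.7]. Speed limits (rad/s): [2.57, 2.57, 3.14, 3.14, 3.14, 3.14].

## Interface

Orientations are given as a rotation vector (axis times angle).
In Python, from cell import ctrl gives the robot as it stands. The module is installed in compiled form; this text tells all that it offers.
- The arm moves only by the tool jog_arm, never from a script. Its argument "targets" is a list of rows, each a list of 3 entries, a list of its own where there are three numbers: the shift along the world's x, y, z scaled (see below), then the turn about the world's z scaled (see below), then the opening in per cent of the stroke, from 0 (shut) to 100 (fully open). In form: [[[dx, dy, dz], spin, grip], ...]. A call has 1 to 5 rows; each row shifts and turns the commanded pose from where the row before left it; what a row does not reach is not made up. The controller multiplies each number of a shift by 80 mm and each number of a turn by 90 degrees. A row lasts 1/12 s, in which the tool goes at most 41.7 mm and 7.16 degrees, less where a joint would pass 70% of its speed; a pose out of reach is approached as far as the arm can. A call with a number of a shift or a turn outside -1 to 1 is refused whole. A call with a gripper value outside its range is refused whole. The fingers move at their own pace and stop on an object; "newtons" is the grip in N (left out, the last holds). Time passes only in rows, so rows that do not move let the fingers close. It gives the time, the measured TCP pose, the force, the opening and the grip force at its end, in the units of the state.
- ctrl.observe(): the state, without advancing time (a new reading comes with each control period).
- ctrl.grab_frame(name): name is "scene" or "top" or "wrist"; returns the picture (420x560x3 uint8, red, green, blue); there is no depth.
- ctrl.calibration(name): a dict with "mtx" (3x3 intrinsics, pixels), "xyz" and "attitude" of the camera in the world. Camera axes: x right, y up, looking along -z (the intrinsics and any distortion apply to the point x, -y, -z); pixel columns grow to the right and rows downward; lengths in m; the calibration is good to about 2 mm. A picture is of the moment at which its call begins: read the wrist's pose just before it. calibration takes no time and is no camera call; for the wrist camera it gives the pose at the moment of the call.
- ctrl.finish_job(): hands the job in; it is judged then, once.
The state is a dict: "time_s": time; "joint_positions": joint angles; "joint_vel": joint speeds; "joint_torque": joint torques, N m; "position": TCP position; "orientation": TCP orientation; "contact_force": force on the tool from outside, world axes, zero at the start; "ft_torque": the same for the moment, N m; "finger_gap": finger opening in m; "finger_force": force on a finger pad.
Only numpy, scipy, OpenCV 4.12 (cv2) and the standard library are available. Lean on these libraries where they do the work, as an engineer would, in place of code of your own. Each camera call takes 0.05 s, during which the arm holds its last target. There are 200 camera calls.

## Task

The dark graphite mould block clamped in the vise has ridden up off the two steel parallels beneath it. Take the nylon-footed drift and gently tap the front and back of the block down with its foot until the block sits level on both parallels and neither parallel can slide any more; graphite chips, so do not hammer it and do not push it with the bare gripper. Then stand the drift upright on the bench again, and leave the parallels in place and the other things on the bench alone.

Things in the scene. Friction and masses are not known exactly. Their poses are not given: they have to be found in the camera images.
- vise: blue machine vise fixed to the bench. Origin: underside centre, midway between the jaws, on the bench. x: clamping direction, fixed jaw at +x (rear), moving jaw and screw handle (168 mm out) at -x (front, towards the robot); y along the jaws. Bed under the parallels 36 mm high. Jaws 110 mm long (y), faces at x = -35 and 35, outer ends at -75 and 71 mm, tops 78 mm high.
- mould_block: dark grey graphite block, 70 (x) x 110 (y) x 45 mm (z), two small black dots on its flat top. Origin: centre of its underside; axes as the vise's. Seated: origin 62 mm above the vise's, top level, 107 mm over the bench. Starts 4 to 6 mm too high, tilted up to 0.06 rad about y. Held by jaw friction: it only moves up or down and tilts about y, and stays where it is left.
- tap_front (a point): point on the block's top face, 20 mm in front (-x) of its middle. About 10 N drives the block down without tilting until its lower side meets its parallel; then about 16 N on the high side brings that down too (tilting takes 0.5 N m). The parallels' supports give about 1 mm per 30 N. Above 40 N the graphite chips.
- tap_rear (a point): point on the block's top face, 20 mm behind (+x) its middle. Slow pushes of 22 to 28 N on front and rear in turn, the high side first, repeated until the block goes no lower, jam both parallels.
- parallel_front: steel parallel (bar) 10 (x) x 170 (y) x 26 mm (z), standing on a sprung strip in the vise bed under the front side of the block, 28 mm in front of the middle; its ends stick out of the block at both sides. Origin: centre of its underside. Loose until the block is driven down on it.
- parallel_rear: the same steel parallel, 28 mm behind the middle, under the rear side of the block. Origin: centre of its underside.
- drift: nylon-footed drift standing upright on the bench: white nylon foot, 30 mm high and 34 mm across, with a flat face 20 mm across and 6 mm high under it, steel stem 22 mm across above it from 30 to 100 mm, steel cap 28 mm across from 100 to 110 mm; 0.3 kg. Origin: centre of the foot's underside; z points up along the stem.
- jar: closed amber glass jar with a steel cap, 56 mm across, 95 mm tall; bystander
- tin_cup: open aluminium cup, 64 mm across, 85 mm tall; bystander
- wrench: steel wrench lying on the bench left of the vise; bystander
- brush: brush lying beyond the vise; bystander
- paddle: wooden paddle lying beyond the vise; bystander
- jacks: glassmaker's jacks (steel tongs, about 240 mm long) lying on the bench; bystander
- firebrick: pale firebrick, 115 x 65 x 60 mm; bystander

How it is judged:
By the outcome, as a careful person would: the job done as asked, in the order asked, and still so for the second after the job is handed in, with the robot touching nothing.
It also fails if it takes over 64 s, if anything falls off the work surface, if the arm or the gripper's body presses on something with over 40 N, if the wrist force passes 120 N, or if a joint passes its speed limit or range.

## Working session

There is one attempt and no reset: what is moved stays moved. The work goes in short steps, Python scripts to look and compute and a tool call to move; the robot and the scene stay as the last step left them, time stands still between calls to the robot, and variables do not carry over. Pictures are saved under pics/ and viewed, at most 10 in all, crops included, and the job is handed in when it is done.

Besides the shell and the picture viewer there is one more tool, called after "Request:" by a JSON object that holds its "method" and its "body". jog_arm: Moves the arm, as the interface text tells. Shifts and turns lie within -1 to 1; 1 stands for 80 mm of shift or 90 degrees of turn. Its arguments: {"type":"object","properties":{"targets":{"type":"array","items":{"type":"array"}},"newtons":{"type":"number"}},"required":["targets"]}

```bash
mkdir -p pics
python3 - <<'E'
from cell import ctrl
import cv2
s=ctrl.observe();print(s)
for n in("top","scene"):
    c=ctrl.calibration(n);print(n,c)
    cv2.imwrite(f"pics/{n}0.png",ctrl.grab_frame(n)[:,:,::-1])
E
```

```text
{'time_s': 0.0, 'joint_positions': array([-1.41800850e+00,  2.76559495e-01,  1.50612938e+00, -2.50225751e-05,
        1.36067550e+00, -1.20983623e-01]), 'joint_vel': array([ 0.00053948, -0.00151388, -0.00012707,  0.0017204 , -0.00154002,
       -0.00048053]), 'joint_torque': array([-5.01931936e-04, -4.04594421e+01, -2.37234414e+01,  7.00558140e-02,
        3.46704852e-02, -1.39029266e-04]), 'position': array([ 0.15536705, -0.55302206,  0.20462648]), 'orientation': array([-3.11044981e+00, -4.28463915e-01,  8.26360185e-05]), 'contact_force': array([-0.17777728,  0.36579482, -0.41227018]), 'ft_torque': array([ 0.0538491 , -0.02112426,  0.01414533]), 'finger_force': 0.0, 'finger_gap': 0.09392330505165544}
top {'mtx': array([[526.15740322,   0.        , 277.37398088],
       [  0.        , 526.15740322, 213.66160179],
       [  0.        ,   0.        ,   1.        ]]), 'xyz': array([ 0.41141638, -0.02098152,  1.40203645]), 'attitude': array([ 0.10491885, -0.09020934, -1.56714321])}
scene {'mtx': array([[449.84053451,   0.        , 276.84482048],
       [  0.        , 449.84053451, 207.97263336],
       [  0.        ,   0.        ,   1.        ]]), 'xyz': array([1.22717771, 0.3376192 , 0.65267485]), 'attitude': array([0.55843892, 0.97267346, 1.8874817 ])}
```

View pics/top0.png

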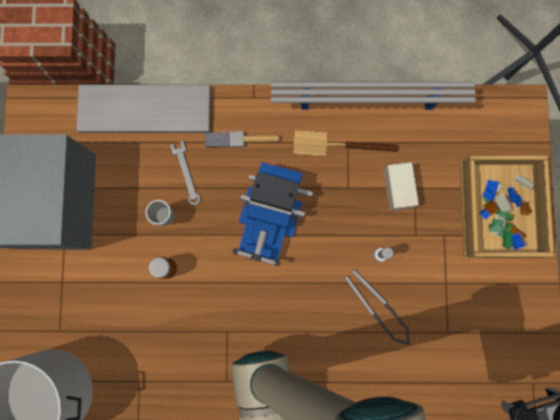

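View pics/scene0.png

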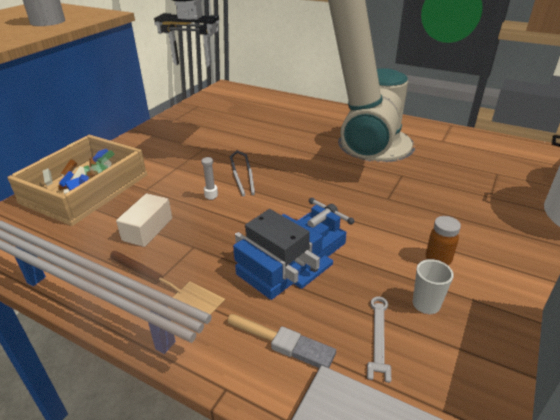

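The top view shows the drift near (384,254), and the vise with the dark block near (277,188). The scene view shows the drift foot near (210,193) and the block near (277,235). I'll enlarge both.

```bash
cat > h.py <<'E'
import numpy as np,cv2
from scipy.spatial.transform import Rotation as R
from cell import ctrl
def cam(n):
    c=ctrl.calibration(n); return c['mtx'],np.array(c['xyz']),R.from_rotvec(c['attitude']).as_matrix()
def onz(c,u,v,z):
    K,p,A=c; d=A@(np.array([(u-K[0,2])/K[0,0],-(v-K[1,2])/K[1,1],-1.]))
    return p+d*(z-p[2])/d[2]
def proj(c,P):
    K,p,A=c; q=A.T@(np.array(P)-p); return K[0,2]+K[0,0]*q[0]/-q[2],K[1,2]-K[1,1]*q[1]/-q[2]
E
python3 - <<'E'
import cv2,numpy as np
t=cv2.imread('pics/top0.png');s=cv2.imread('pics/scene0.png')
f=lambda i,x,y,w,h,k:cv2.resize(i[y:y+h,x:x+w],None,fx=k,fy=k,interpolation=cv2.INTER_CUBIC)
a=f(t,235,155,90,120,5);b=f(t,365,240,40,30,8);c=f(s,190,150,40,55,6)
o=np.zeros((600,800,3),np.uint8)
o[:600,:450]=a;o[:240,460:780]=b;o[250:580,460:700]=c
cv2.imwrite('pics/c1.png',o)
E
```

```text
(no output)
```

View pics/c1.png

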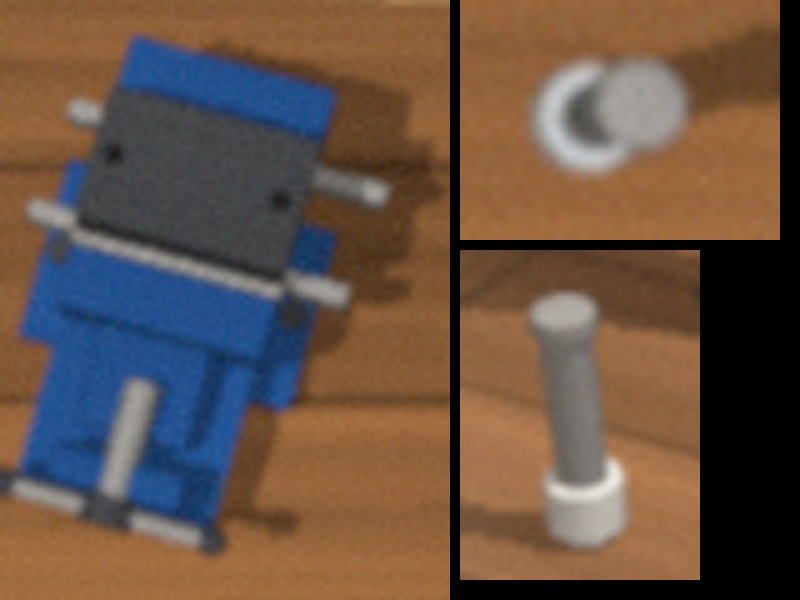

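The crop shows the drift's cap centre at top pixel (387.5,252.9) and its foot at (381,254.4). The block's dots are at (257.6,185.6) and (291.2,195).

Run:
```python
from h import *
c=cam('top')
print('cap',onz(c,387.5,252.9,.11),'foot',onz(c,381,254.4,.03))
s=cam('scene'); print('cap scene',onz(s,190+(564-460)/6,150+(314-250)/6,.11))
z=.112
d=[onz(c,235+u/5,155+v/5,z) for u,v in((113,153),(281,200),(108,88),(318,135),(283,278),(80,220))]
print(np.round(d,4)); D=d[0]-d[1]; print('mid dots',(d[0]+d[1])/2,'corners mid',sum(d[2:])/4)
print('yaw dots',np.degrees(np.arctan2(-D[0],D[1])),np.linalg.norm(D))
E=(d[2]+d[5])/2-(d[3]+d[4])/2;print('yaw c',np.degrees(np.arctan2(-E[0],E[1])),np.linalg.norm(E))
o=ctrl.observe();print(R.from_rotvec(o['orientation']).as_matrix())
```

```text
cap [ 0.4762543  -0.27840912  0.11      ] foot [ 0.47635135 -0.27739958  0.03      ]
cap scene [ 0.48164822 -0.27266126  0.11      ]
[[ 0.6429  0.0406  0.112 ]
 [ 0.6192 -0.0429  0.112 ]
 [ 0.6758  0.0433  0.112 ]
 [ 0.652  -0.0614  0.112 ]
 [ 0.5802 -0.0439  0.112 ]
 [ 0.6091  0.0568  0.112 ]]
mid dots [ 0.63105649 -0.00115089  0.112     ] corners mid [ 0.62928467 -0.00128149  0.112     ]
yaw dots -15.7921369571569 0.0868423670519854
yaw c -14.399984841958638 0.10602818463849197
[[ 9.62738058e-01  2.70435517e-01 -2.50386756e-04]
 [ 2.70435570e-01 -9.62736795e-01  1.57033115e-03]
 [ 1.83616773e-04 -1.57953105e-03 -9.99998736e-01]]
```

Request:
{"method": "jog_arm", "body": {"targets": [[[0.33,0.28,0],0,100],[[0.33,0.28,0],0,100],[[0.33,0.28,0],0,100],[[0.33,0.28,0],0,100],[[0.33,0.28,0],0,100]]}}

```text
time_s: 0.52
position: [0.2882, -0.4402, 0.205]
orientation: [-3.112, -0.428, 0.0]
contact_force: [-0.5, -0.2, -0.1]
finger_gap: 0.094
finger_force: 0.0
```

Request:
{"method": "jog_arm", "body": {"targets": [[[0.33,0.28,0],0,100],[[0.33,0.28,0],0,100],[[0.33,0.28,0],0,100],[[0.33,0.28,0],0,100],[[0.33,0.28,0],0,100]]}}

```text
time_s: 0.93
position: [0.4203, -0.3281, 0.2052]
orientation: [-3.112, -0.429, 0.001]
contact_force: [-0.3, -0.9, -0.4]
finger_gap: 0.0936
finger_force: 0.0
```

Request:
{"method": "jog_arm", "body": {"targets": [[[0.33,0.3,0],0,100],[[0.33,0.3,0],0,100],[[0,0,0],0,100],[[0,0,0],0,100]]}}

```text
time_s: 1.27
position: [0.473, -0.2802, 0.205]
orientation: [-3.111, -0.434, 0.002]
contact_force: [-0.1, -0.2, 0.1]
finger_gap: 0.0936
finger_force: 0.0
```

Run:
```python
from h import *
c=cam('wrist');im=ctrl.grab_frame('wrist')
print(c[1],[proj(c,(.4763,-.278,z)) for z in(.11,.03,0)])
cv2.imwrite('pics/w1.png',im[:,:,::-1])
np.savez('w1.npz',K=c[0],p=c[1],A=c[2])
```

```text
[ 0.53784087 -0.26203536  0.38468015] [(np.float64(280.71414078621683), np.float64(201.32913653494347)), (np.float64(281.0700620854666), np.float64(185.81799377154172)), (np.float64(281.1668329006197), np.float64(181.60069648606128))]
```

View pics/w1.png

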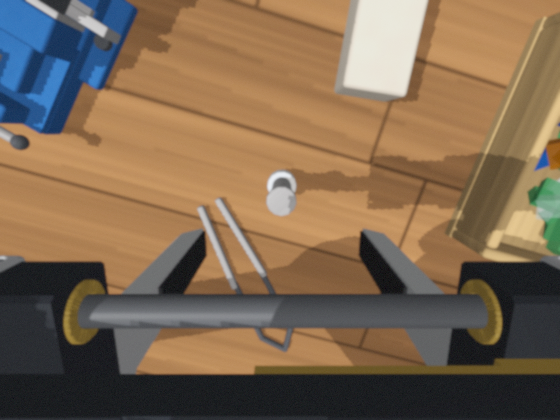

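The wrist view shows the cap at (281,201), exactly where predicted, so I'm descending and gripping.

Request:
{"method": "jog_arm", "body": {"targets": [[[0.04,0.03,-0.3],0,100],[[0,0,-0.35],0,100],[[0,0,-0.35],0,100],[[0,0,-0.35],0,100],[[0,0,-0.35],0,100]]}}

```text
time_s: 1.73
position: [0.474, -0.2806, 0.0684]
orientation: [3.112, 0.425, -0.001]
contact_force: [0.1, -0.2, -0.3]
finger_gap: 0.0943
finger_force: 0.0
```

Request:
{"method": "jog_arm", "body": {"targets": [[[0,0,-0.25],0,100],[[0,0,-0.1],0,100],[[0,0,0],0,100],[[0,0,0],0,15],[[0,0,0],0,10]], "newtons": 60}}

```text
time_s: 2.15
position: [0.4762, -0.2805, 0.0429]
orientation: [3.11, 0.427, 0.003]
contact_force: [-0.3, 0.2, -0.1]
finger_gap: 0.0839
finger_force: 0.0
```

Request:
{"method": "jog_arm", "body": {"targets": [[[0,0,0],0,0],[[0,0,0],0,0],[[0,0,0],0,0],[[0,0,0],0,0],[[0,0,0],0,0]]}}

```text
time_s: 2.57
position: [0.4757, -0.2792, 0.0419]
orientation: [3.112, 0.429, 0.001]
contact_force: [0.6, -0.2, 1.0]
finger_gap: 0.0507
finger_force: 0.0
```

Request:
{"method": "jog_arm", "body": {"targets": [[[0,0,0],0,0],[[0,0,0],0,0],[[0,0,0],0,0]]}}

```text
time_s: 2.82
position: [0.4755, -0.2792, 0.0415]
orientation: [3.112, 0.429, -0.0]
contact_force: [-0.1, -0.9, 0.1]
finger_gap: 0.0308
finger_force: 0.0
```

Request:
{"method": "jog_arm", "body": {"targets": [[[0,0,0],0,0],[[0,0,0],0,0],[[0,0,0],0,0],[[0,0,0],0,0],[[0,0,0],0,0]]}}

```text
time_s: 3.23
position: [0.4754, -0.2791, 0.0414]
orientation: [-3.112, -0.429, 0.0]
contact_force: [0.0, 0.9, 0.3]
finger_gap: 0.0266
finger_force: 60.0
```

Request:
{"method": "jog_arm", "body": {"targets": [[[0,0,0.1],0,0],[[0,0,0.3],0,0],[[0,0,0.4],0,0],[[0,0,0.4],0,0],[[0,0,0.4],0,0]]}}

```text
time_s: 3.65
position: [0.4748, -0.2788, 0.1706]
orientation: [-3.111, -0.429, 0.002]
contact_force: [0.4, -0.2, -3.0]
finger_gap: 0.0263
finger_force: 60.0
```

Request:
{"method": "jog_arm", "body": {"targets": [[[0,0,0.2],0,0],[[0,0,0],0,0]]}}

```text
time_s: 3.82
position: [0.4775, -0.2808, 0.19]
orientation: [3.106, 0.428, 0.01]
contact_force: [0.5, -0.7, -3.3]
finger_gap: 0.0266
finger_force: 60.0
```

Request:
{"method": "jog_arm", "body": {"targets": [[[0.1,0.2,0],0,0],[[0.17,0.36,0],0,0],[[0.17,0.36,0],0,0],[[0.17,0.36,0],0,0],[[0.17,0.36,0],0,0]]}}

```text
time_s: 4.23
position: [0.537, -0.1464, 0.1836]
orientation: [-3.111, -0.427, 0.005]
contact_force: [-0.0, -0.7, -3.2]
finger_gap: 0.0264
finger_force: 60.0
```

Request:
{"method": "jog_arm", "body": {"targets": [[[0.17,0.36,0],0,0],[[0.17,0.36,0],0,0],[[0.17,0.36,0],0,0],[[0.17,0.36,0],0,0],[[0.17,0.36,0],0,0]]}}

```text
time_s: 4.65
position: [0.605, -0.0024, 0.1833]
orientation: [-3.111, -0.429, 0.006]
contact_force: [0.7, 0.5, -3.9]
finger_gap: 0.0262
finger_force: 60.0
```

Request:
{"method": "jog_arm", "body": {"targets": [[[0.06,0.15,0],0,0],[[0,0,0],0,0],[[0,0,0],0,0]]}}

```text
time_s: 4.9
position: [0.6096, 0.0081, 0.1838]
orientation: [3.111, 0.431, -0.006]
contact_force: [0.0, -0.6, -3.1]
finger_gap: 0.0262
finger_force: 60.0
```

Run:
```python
from h import *
o=ctrl.observe();print(o['position'],o['contact_force'],o['ft_torque'])
w=ctrl.grab_frame('wrist');s=ctrl.grab_frame('scene')
cv2.imwrite('pics/s2.png',s[:,:,::-1])
a=cv2.resize(s[110:310,200:380],None,fx=2.2,fy=2.2,interpolation=cv2.INTER_CUBIC)
o=np.zeros((440,800,3),np.uint8);o[:440,:396]=a[:440,:396]
o[:300,400:800]=cv2.resize(w,(400,300),interpolation=cv2.INTER_AREA)
cv2.imwrite('pics/c2.png',o[:,:,::-1])
```

```text
[0.60956028 0.00805311 0.18382551] [ 0.00888861 -0.60796007 -3.13786387] [-0.02596212  0.05902755 -0.01796628]
```

View pics/c2.png

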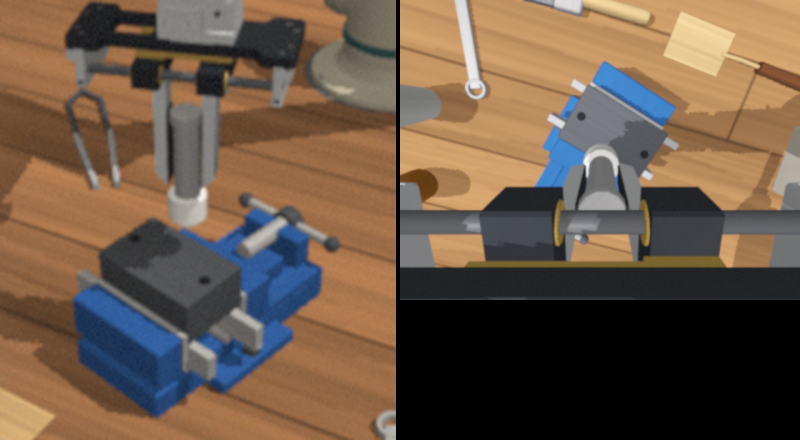

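The drift hangs upright in the grip above the front half of the block. I'm going down to feel for contact.

Request:
{"method": "jog_arm", "body": {"targets": [[[0.02,-0.05,-0.1],0,0],[[0,0,-0.1],0,0],[[0,0,-0.05],0,0],[[0,0,0],0,0],[[0,0,0],0,0]]}}

```text
time_s: 5.42
position: [0.6117, 0.0035, 0.1648]
orientation: [-3.112, -0.427, 0.002]
contact_force: [0.8, 0.7, -2.4]
finger_gap: 0.0265
finger_force: 60.0
```

Request:
{"method": "jog_arm", "body": {"targets": [[[0,0,-0.01],0,0],[[0,0,-0.01],0,0],[[0,0,0],0,0]]}}

```text
time_s: 5.67
position: [0.6124, 0.004, 0.164]
orientation: [3.112, 0.429, 0.0]
contact_force: [0.2, -0.2, -3.4]
finger_gap: 0.0266
finger_force: 60.0
```

Request:
{"method": "jog_arm", "body": {"targets": [[[0,0,-0.01],0,0],[[0,0,-0.01],0,0],[[0,0,0],0,0]]}}

```text
time_s: 5.92
position: [0.6122, 0.0041, 0.1622]
orientation: [3.112, 0.429, -0.0]
contact_force: [0.2, -0.4, -2.6]
finger_gap: 0.0265
finger_force: 60.0
```

Request:
{"method": "jog_arm", "body": {"targets": [[[0,0,-0.02],0,0],[[0,0,-0.02],0,0],[[0,0,0],0,0],[[0,0,0],0,0]]}}

```text
time_s: 6.25
position: [0.6121, 0.004, 0.1589]
orientation: [-3.112, -0.429, 0.001]
contact_force: [0.1, -0.6, -2.8]
finger_gap: 0.0265
finger_force: 60.0
```

Request:
{"method": "jog_arm", "body": {"targets": [[[0,0,-0.01],0,0],[[0,0,0],0,0]]}}

```text
time_s: 6.42
position: [0.6122, 0.004, 0.1582]
orientation: [3.112, 0.429, -0.0]
contact_force: [-0.5, -1.0, -3.8]
finger_gap: 0.0264
finger_force: 60.0
```

Request:
{"method": "jog_arm", "body": {"targets": [[[0,0,-0.01],0,0],[[0,0,0],0,0]]}}

```text
time_s: 6.58
position: [0.6122, 0.004, 0.1574]
orientation: [3.112, 0.429, -0.0]
contact_force: [-0.3, -0.9, -3.1]
finger_gap: 0.0262
finger_force: 60.0
```

Request:
{"method": "jog_arm", "body": {"targets": [[[0,0,-0.01],0,0],[[0,0,0],0,0]]}}

```text
time_s: 6.75
position: [0.6122, 0.004, 0.1566]
orientation: [3.112, 0.429, -0.0]
contact_force: [0.1, 1.0, -2.4]
finger_gap: 0.0263
finger_force: 60.0
```

Request:
{"method": "jog_arm", "body": {"targets": [[[0,0,-0.01],0,0],[[0,0,0],0,0]]}}

```text
time_s: 6.92
position: [0.6122, 0.004, 0.1557]
orientation: [-3.112, -0.429, 0.0]
contact_force: [1.0, -0.1, -4.2]
finger_gap: 0.0264
finger_force: 60.0
```

Request:
{"method": "jog_arm", "body": {"targets": [[[0,0,-0.008],0,0],[[0,0,0],0,0]]}}

```text
time_s: 7.08
position: [0.6122, 0.004, 0.1551]
orientation: [3.112, 0.429, -0.0]
contact_force: [0.4, 0.3, -2.9]
finger_gap: 0.0264
finger_force: 60.0
```

Request:
{"method": "jog_arm", "body": {"targets": [[[0,0,-0.008],0,0],[[0,0,0],0,0]]}}

```text
time_s: 7.25
position: [0.6122, 0.004, 0.1545]
orientation: [3.112, 0.429, -0.0]
contact_force: [-1.0, 0.5, -2.6]
finger_gap: 0.0264
finger_force: 60.0
```

Request:
{"method": "jog_arm", "body": {"targets": [[[0,0,-0.008],0,0],[[0,0,0],0,0]]}}

```text
time_s: 7.42
position: [0.6125, 0.004, 0.1542]
orientation: [3.112, 0.429, 0.001]
contact_force: [-0.2, -0.1, -2.1]
finger_gap: 0.0267
finger_force: 60.0
```

Request:
{"method": "jog_arm", "body": {"targets": [[[0,0,-0.008],0,0],[[0,0,0],0,0]]}}

```text
time_s: 7.58
position: [0.6129, 0.0041, 0.1541]
orientation: [3.112, 0.429, 0.003]
contact_force: [-0.0, 0.7, 0.1]
finger_gap: 0.0264
finger_force: 60.0
```

Request:
{"method": "jog_arm", "body": {"targets": [[[0,0,0.07],0,0],[[0.2,-0.06,0],0,0],[[0.27,-0.07,0],0,0],[[0,0,0],0,0],[[0,0,-0.02],0,0]]}}

```text
time_s: 8.0
position: [0.6505, -0.0068, 0.157]
orientation: [3.112, 0.428, -0.001]
contact_force: [0.3, 0.7, -2.9]
finger_gap: 0.0264
finger_force: 60.0
```

Request:
{"method": "jog_arm", "body": {"targets": [[[0,0,0],0,0],[[0,0,-0.01],0,0],[[0,0,0],0,0]]}}

```text
time_s: 8.25
position: [0.6489, -0.0062, 0.1563]
orientation: [-3.112, -0.429, 0.002]
contact_force: [-0.9, -0.2, -4.0]
finger_gap: 0.0267
finger_force: 60.0
```

Request:
{"method": "jog_arm", "body": {"targets": [[[0,0,-0.01],0,0],[[0,0,0],0,0]]}}

```text
time_s: 8.42
position: [0.6494, -0.0063, 0.1558]
orientation: [3.112, 0.429, -0.0]
contact_force: [-0.5, -0.2, -2.6]
finger_gap: 0.0263
finger_force: 60.0
```

Request:
{"method": "jog_arm", "body": {"targets": [[[0,0,-0.008],0,0],[[0,0,0],0,0]]}}

```text
time_s: 8.58
position: [0.6497, -0.0064, 0.1551]
orientation: [3.112, 0.429, -0.0]
contact_force: [0.4, -1.2, -2.4]
finger_gap: 0.0262
finger_force: 60.0
```

Request:
{"method": "jog_arm", "body": {"targets": [[[0,0,-0.008],0,0],[[0,0,0],0,0]]}}

```text
time_s: 8.75
position: [0.6498, -0.0064, 0.1544]
orientation: [3.112, 0.429, -0.0]
contact_force: [-0.3, 1.2, -1.5]
finger_gap: 0.0265
finger_force: 60.0
```

Request:
{"method": "jog_arm", "body": {"targets": [[[0,0,-0.008],0,0],[[0,0,0],0,0]]}}

```text
time_s: 8.92
position: [0.6498, -0.0064, 0.1537]
orientation: [3.112, 0.429, -0.0]
contact_force: [0.3, 0.2, -3.2]
finger_gap: 0.0262
finger_force: 60.0
```

Request:
{"method": "jog_arm", "body": {"targets": [[[0,0,-0.008],0,0],[[0,0,0],0,0]]}}

```text
time_s: 9.08
position: [0.6498, -0.0064, 0.153]
orientation: [3.112, 0.429, -0.0]
contact_force: [-0.3, 0.2, -3.4]
finger_gap: 0.0262
finger_force: 60.0
```

Request:
{"method": "jog_arm", "body": {"targets": [[[0,0,-0.008],0,0],[[0,0,0],0,0]]}}

```text
time_s: 9.25
position: [0.6498, -0.0064, 0.1524]
orientation: [3.112, 0.429, -0.0]
contact_force: [-1.0, 0.1, -2.9]
finger_gap: 0.0266
finger_force: 60.0
```

Request:
{"method": "jog_arm", "body": {"targets": [[[0,0,-0.008],0,0],[[0,0,0],0,0]]}}

```text
time_s: 9.42
position: [0.6501, -0.0064, 0.1522]
orientation: [3.112, 0.429, 0.001]
contact_force: [-1.1, 0.1, -0.9]
finger_gap: 0.0266
finger_force: 60.0
```

The front is about 1.9 mm higher than the rear, so I'm pressing the front first, ramping up slowly.

Request:
{"method": "jog_arm", "body": {"targets": [[[0,0,0.07],0,0],[[-0.2,0.06,0],0,0],[[-0.27,0.07,0],0,0],[[0,0,0],0,0],[[0,0,-0.03],0,0]]}}

```text
time_s: 9.83
position: [0.6119, 0.0042, 0.156]
orientation: [3.112, 0.429, 0.002]
contact_force: [1.5, -0.2, -3.0]
finger_gap: 0.0268
finger_force: 60.0
```

Request:
{"method": "jog_arm", "body": {"targets": [[[0,0,-0.01],0,0],[[0,0,-0.01],0,0],[[0,0,-0.01],0,0],[[0,0,0],0,0]]}}

```text
time_s: 10.17
position: [0.614, 0.0039, 0.154]
orientation: [3.112, 0.428, 0.005]
contact_force: [-0.5, -0.0, 4.5]
finger_gap: 0.0265
finger_force: 60.0
```

Request:
{"method": "jog_arm", "body": {"targets": [[[0,0,-0.01],0,0],[[0,0,-0.01],0,0],[[0,0,0],0,0]]}}

```text
time_s: 10.42
position: [0.614, 0.0039, 0.1528]
orientation: [3.112, 0.428, 0.006]
contact_force: [-0.3, 0.7, 6.8]
finger_gap: 0.0266
finger_force: 60.0
```

Request:
{"method": "jog_arm", "body": {"targets": [[[0,0,-0.01],0,0],[[0,0,-0.01],0,0],[[0,0,0],0,0]]}}

```text
time_s: 10.67
position: [0.6141, 0.0039, 0.1513]
orientation: [3.111, 0.428, 0.007]
contact_force: [-0.5, -0.0, 6.1]
finger_gap: 0.0266
finger_force: 60.0
```

Request:
{"method": "jog_arm", "body": {"targets": [[[0,0,-0.01],0,0],[[0,0,-0.01],0,0],[[0,0,0],0,0]]}}

```text
time_s: 10.92
position: [0.6147, 0.004, 0.1505]
orientation: [3.111, 0.428, 0.009]
contact_force: [-0.1, 1.9, 9.7]
finger_gap: 0.0269
finger_force: 60.0
```

Request:
{"method": "jog_arm", "body": {"targets": [[[-0.01,0,-0.01],0,0],[[-0.01,0,-0.01],0,0],[[0,0,0],0,0]]}}

```text
time_s: 11.17
position: [0.6134, 0.0041, 0.1495]
orientation: [3.111, 0.428, 0.011]
contact_force: [-0.3, 0.9, 10.7]
finger_gap: 0.0264
finger_force: 60.0
```

Request:
{"method": "jog_arm", "body": {"targets": [[[0,0,-0.01],0,0],[[0,0,-0.01],0,0],[[0,0,0],0,0]]}}

```text
time_s: 11.42
position: [0.6133, 0.0043, 0.1484]
orientation: [3.112, 0.428, 0.011]
contact_force: [-1.4, 2.1, 13.0]
finger_gap: 0.0268
finger_force: 60.0
```

Request:
{"method": "jog_arm", "body": {"targets": [[[0,0,-0.01],0,0],[[0,0,-0.01],0,0],[[0,0,0],0,0]]}}

```text
time_s: 11.67
position: [0.6137, 0.0045, 0.148]
orientation: [3.112, 0.428, 0.014]
contact_force: [-1.4, 2.2, 18.8]
finger_gap: 0.0266
finger_force: 60.0
```

Request:
{"method": "jog_arm", "body": {"targets": [[[0,0,-0.008],0,0],[[0,0,-0.004],0,0],[[0,0,0],0,0],[[0,0,0],0,0]]}}

```text
time_s: 12.0
position: [0.6142, 0.0046, 0.1479]
orientation: [3.111, 0.428, 0.016]
contact_force: [-1.7, 2.5, 20.9]
finger_gap: 0.0266
finger_force: 60.0
```

Request:
{"method": "jog_arm", "body": {"targets": [[[0,0,0],0,0],[[0,0,0],0,0],[[0,0,0],0,0]]}}

```text
time_s: 12.25
position: [0.6142, 0.0046, 0.1479]
orientation: [3.111, 0.428, 0.016]
contact_force: [-2.8, 2.6, 20.6]
finger_gap: 0.0265
finger_force: 60.0
```

Request:
{"method": "jog_arm", "body": {"targets": [[[0,0,0.07],0,0],[[0,0,0.08],0,0],[[0.24,-0.06,0],0,0],[[0.24,-0.07,0],0,0],[[0,0,0],0,0]]}}

```text
time_s: 12.67
position: [0.6525, -0.008, 0.1529]
orientation: [3.111, 0.427, 0.004]
contact_force: [1.5, -0.6, -2.0]
finger_gap: 0.0264
finger_force: 60.0
```

Request:
{"method": "jog_arm", "body": {"targets": [[[0,0,-0.02],0,0],[[0,0,-0.02],0,0],[[0,0,0],0,0]]}}

```text
time_s: 12.92
position: [0.6475, -0.0062, 0.1495]
orientation: [-3.111, -0.429, 0.005]
contact_force: [-0.5, 0.3, -2.9]
finger_gap: 0.0267
finger_force: 60.0
```

Request:
{"method": "jog_arm", "body": {"targets": [[[0,0,-0.02],0,0],[[0,0,-0.01],0,0],[[0,0,0],0,0]]}}

```text
time_s: 13.17
position: [0.6485, -0.0063, 0.1484]
orientation: [-3.112, -0.429, 0.001]
contact_force: [-0.1, -0.3, -2.2]
finger_gap: 0.0264
finger_force: 60.0
```

Request:
{"method": "jog_arm", "body": {"targets": [[[0,0,-0.01],0,0],[[0,0,-0.01],0,0],[[0,0,0],0,0]]}}

```text
time_s: 13.42
position: [0.6495, -0.0062, 0.1479]
orientation: [3.112, 0.429, 0.003]
contact_force: [-1.5, 1.0, 0.4]
finger_gap: 0.0263
finger_force: 60.0
```

Request:
{"method": "jog_arm", "body": {"targets": [[[0,0,-0.01],0,0],[[0,0,-0.01],0,0],[[0,0,-0.01],0,0],[[0,0,0],0,0]]}}

```text
time_s: 13.75
position: [0.6507, -0.0061, 0.1478]
orientation: [3.112, 0.429, 0.009]
contact_force: [-2.1, 1.2, 8.9]
finger_gap: 0.0268
finger_force: 60.0
```

Request:
{"method": "jog_arm", "body": {"targets": [[[-0.01,0,-0.01],0,0],[[-0.01,0,-0.01],0,0],[[0,0,0],0,0]]}}

```text
time_s: 14.0
position: [0.6503, -0.0062, 0.1477]
orientation: [3.111, 0.429, 0.014]
contact_force: [-0.6, 1.1, 14.5]
finger_gap: 0.0268
finger_force: 60.0
```

Request:
{"method": "jog_arm", "body": {"targets": [[[0,0,-0.01],0,0],[[0,0,-0.01],0,0],[[0,0,0],0,0]]}}

```text
time_s: 14.25
position: [0.6511, -0.0061, 0.1477]
orientation: [3.111, 0.428, 0.018]
contact_force: [-2.5, 1.4, 18.6]
finger_gap: 0.0265
finger_force: 60.0
```

Request:
{"method": "jog_arm", "body": {"targets": [[[0,0,-0.01],0,0],[[0,0,-0.005],0,0],[[0,0,0],0,0],[[0,0,0],0,0]]}}

```text
time_s: 14.58
position: [0.6516, -0.006, 0.1476]
orientation: [3.11, 0.428, 0.021]
contact_force: [-2.3, 2.7, 22.6]
finger_gap: 0.0266
finger_force: 60.0
```

Request:
{"method": "jog_arm", "body": {"targets": [[[0,0,0.08],0,0],[[0,0,0.08],0,0],[[-0.24,0.07,0],0,0],[[-0.23,0.06,0],0,0],[[0,0,0],0,0]]}}

```text
time_s: 15.0
position: [0.6049, 0.005, 0.1517]
orientation: [-3.11, -0.429, 0.012]
contact_force: [-0.4, 1.2, -3.8]
finger_gap: 0.0267
finger_force: 60.0
```

Request:
{"method": "jog_arm", "body": {"targets": [[[0,0,-0.02],0,0],[[0,0,-0.02],0,0],[[0,0,-0.02],0,0],[[0,0,0],0,0]]}}

```text
time_s: 15.33
position: [0.6109, 0.0038, 0.1481]
orientation: [3.112, 0.428, 0.001]
contact_force: [-0.6, 0.9, -1.0]
finger_gap: 0.0266
finger_force: 60.0
```

Request:
{"method": "jog_arm", "body": {"targets": [[[0,0,-0.01],0,0],[[0,0,0],0,0]]}}

```text
time_s: 15.5
position: [0.6109, 0.0038, 0.148]
orientation: [3.112, 0.428, 0.003]
contact_force: [0.5, 0.3, 3.3]
finger_gap: 0.0264
finger_force: 60.0
```

Request:
{"method": "jog_arm", "body": {"targets": [[[0,0,-0.01],0,0],[[0,0,-0.01],0,0],[[0,0,-0.01],0,0],[[0,0,-0.01],0,0],[[0,0,0],0,0]]}}

```text
time_s: 15.92
position: [0.6123, 0.0041, 0.1479]
orientation: [3.111, 0.429, 0.011]
contact_force: [-1.1, 1.2, 15.2]
finger_gap: 0.0267
finger_force: 60.0
```

Request:
{"method": "jog_arm", "body": {"targets": [[[-0.01,0,-0.01],0,0],[[0,0,-0.01],0,0],[[0,0,0],0,0],[[0,0,0],0,0]]}}

```text
time_s: 16.25
position: [0.6125, 0.0041, 0.1479]
orientation: [3.111, 0.428, 0.015]
contact_force: [-1.6, 1.2, 19.6]
finger_gap: 0.0262
finger_force: 60.0
```

Request:
{"method": "jog_arm", "body": {"targets": [[[0,0,-0.01],0,0],[[0,0,-0.005],0,0],[[0,0,0],0,0],[[0,0,0],0,0]]}}

```text
time_s: 16.58
position: [0.6131, 0.0042, 0.1478]
orientation: [3.11, 0.428, 0.019]
contact_force: [-2.8, 1.5, 23.8]
finger_gap: 0.0267
finger_force: 60.0
```

Request:
{"method": "jog_arm", "body": {"targets": [[[0,0,0.08],0,0],[[0,0,0.08],0,0],[[0.24,-0.07,0],0,0],[[0.24,-0.06,0],0,0],[[0,0,0],0,0]]}}

```text
time_s: 17.0
position: [0.6508, -0.0078, 0.1528]
orientation: [3.111, 0.428, 0.003]
contact_force: [1.5, -0.8, -2.9]
finger_gap: 0.0266
finger_force: 60.0
```

Request:
{"method": "jog_arm", "body": {"targets": [[[0,0,-0.02],0,0],[[0,0,-0.02],0,0],[[0,0,-0.02],0,0],[[0,0,-0.01],0,0],[[0,0,0],0,0]]}}

```text
time_s: 17.42
position: [0.6467, -0.0062, 0.1482]
orientation: [-3.112, -0.429, 0.002]
contact_force: [0.0, -1.5, -3.1]
finger_gap: 0.0267
finger_force: 60.0
```

Request:
{"method": "jog_arm", "body": {"targets": [[[0,0,-0.01],0,0],[[0,0,-0.01],0,0],[[0,0,-0.01],0,0],[[0,0,0],0,0]]}}

```text
time_s: 17.75
position: [0.6482, -0.0062, 0.1478]
orientation: [3.112, 0.429, 0.004]
contact_force: [-1.2, 0.6, 5.2]
finger_gap: 0.0268
finger_force: 60.0
```

Request:
{"method": "jog_arm", "body": {"targets": [[[0,0,-0.01],0,0],[[0,0,-0.01],0,0],[[0,0,-0.01],0,0],[[0,0,-0.01],0,0],[[0,0,0],0,0]]}}

```text
time_s: 18.17
position: [0.6499, -0.006, 0.1477]
orientation: [3.111, 0.429, 0.013]
contact_force: [-1.7, 1.5, 15.5]
finger_gap: 0.0264
finger_force: 60.0
```

Request:
{"method": "jog_arm", "body": {"targets": [[[0,0,-0.01],0,0],[[0,0,-0.01],0,0],[[0,0,0],0,0],[[0,0,0],0,0]]}}

```text
time_s: 18.5
position: [0.6507, -0.0059, 0.1477]
orientation: [3.111, 0.429, 0.017]
contact_force: [-2.8, 2.3, 21.7]
finger_gap: 0.0263
finger_force: 60.0
```

Request:
{"method": "jog_arm", "body": {"targets": [[[0,0,-0.008],0,0],[[0,0,0],0,0],[[0,0,0],0,0]]}}

```text
time_s: 18.75
position: [0.651, -0.0059, 0.1476]
orientation: [3.111, 0.429, 0.018]
contact_force: [-2.6, 2.9, 22.3]
finger_gap: 0.0265
finger_force: 60.0
```

Request:
{"method": "jog_arm", "body": {"targets": [[[0,0,0.08],0,0],[[0,0,0.08],0,0],[[-0.24,0.07,0],0,0],[[-0.23,0.06,0],0,0],[[0,0,0],0,0]]}}

```text
time_s: 19.17
position: [0.6049, 0.005, 0.1523]
orientation: [-3.11, -0.429, 0.011]
contact_force: [-0.8, 0.4, -3.5]
finger_gap: 0.0267
finger_force: 60.0
```

Request:
{"method": "jog_arm", "body": {"targets": [[[0,0,-0.02],0,0],[[0,0,-0.02],0,0],[[0,0,-0.02],0,0],[[0,0,-0.01],0,0],[[0,0,0],0,0]]}}

```text
time_s: 19.58
position: [0.6108, 0.0038, 0.1481]
orientation: [3.112, 0.428, 0.002]
contact_force: [-0.0, -0.2, -0.2]
finger_gap: 0.0265
finger_force: 60.0
```

Request:
{"method": "jog_arm", "body": {"targets": [[[0,0,-0.01],0,0],[[0,0,-0.01],0,0],[[0,0,-0.01],0,0],[[0,0,-0.01],0,0],[[0,0,0],0,0]]}}

```text
time_s: 20.0
position: [0.6121, 0.0041, 0.1479]
orientation: [3.111, 0.429, 0.01]
contact_force: [-0.9, 0.9, 11.2]
finger_gap: 0.0263
finger_force: 60.0
```

Request:
{"method": "jog_arm", "body": {"targets": [[[0,0,-0.01],0,0],[[0,0,-0.01],0,0],[[0,0,-0.01],0,0],[[0,0,0],0,0],[[0,0,0],0,0]]}}

```text
time_s: 20.42
position: [0.6133, 0.0042, 0.1478]
orientation: [3.111, 0.428, 0.016]
contact_force: [-1.5, 1.7, 19.7]
finger_gap: 0.0268
finger_force: 60.0
```

Request:
{"method": "jog_arm", "body": {"targets": [[[0,0,-0.008],0,0],[[0,0,0],0,0],[[0,0,0],0,0]]}}

```text
time_s: 20.67
position: [0.6136, 0.0042, 0.1478]
orientation: [3.111, 0.428, 0.017]
contact_force: [-2.5, 1.7, 22.2]
finger_gap: 0.0261
finger_force: 60.0
```

The block goes no lower on either side (0.1478 front, 0.1476 rear). I'm taking the drift back to its place.

Request:
{"method": "jog_arm", "body": {"targets": [[[0,0,0.1],0,0],[[0,0,0.2],0,0],[[0,0,0.25],0,0],[[0,0,0],0,0]]}}

```text
time_s: 21.0
position: [0.6119, 0.0037, 0.1886]
orientation: [3.111, 0.428, 0.009]
contact_force: [0.8, -0.7, -2.9]
finger_gap: 0.0262
finger_force: 60.0
```

Request:
{"method": "jog_arm", "body": {"targets": [[[-0.08,-0.18,0],0,0],[[-0.16,-0.34,0],0,0],[[-0.16,-0.34,0],0,0],[[-0.16,-0.34,0],0,0],[[-0.16,-0.34,0],0,0]]}}

```text
time_s: 21.42
position: [0.5501, -0.1206, 0.1836]
orientation: [-3.111, -0.429, 0.006]
contact_force: [1.2, -0.1, -3.4]
finger_gap: 0.0266
finger_force: 60.0
```

Request:
{"method": "jog_arm", "body": {"targets": [[[-0.16,-0.34,0],0,0],[[-0.16,-0.34,0],0,0],[[-0.16,-0.34,0],0,0],[[-0.16,-0.34,0],0,0],[[-0.16,-0.34,0],0,0]]}}

```text
time_s: 21.83
position: [0.4859, -0.2564, 0.1837]
orientation: [-3.111, -0.428, 0.005]
contact_force: [0.7, 0.7, -2.3]
finger_gap: 0.0266
finger_force: 60.0
```

Request:
{"method": "jog_arm", "body": {"targets": [[[-0.1,-0.2,0],0,0],[[0,0,0],0,0],[[0,0,0],0,0],[[0,0,0],0,0]]}}

```text
time_s: 22.17
position: [0.4795, -0.2706, 0.1845]
orientation: [-3.11, -0.428, 0.002]
contact_force: [0.6, 0.9, -3.8]
finger_gap: 0.0264
finger_force: 60.0
```

Run:
```python
from h import *
o=ctrl.observe();print(o['position'],o['ft_torque'])
w=ctrl.grab_frame('wrist');s=ctrl.grab_frame('scene')
a=cv2.resize(s[100:300,150:350],(600,600),interpolation=cv2.INTER_CUBIC)
cv2.imwrite('pics/c3.png',a[:,:,::-1])
```

```text
[ 0.47952541 -0.27056711  0.1844501 ] [0.03417149 0.0283373  0.06126543]
```

View pics/c3.png

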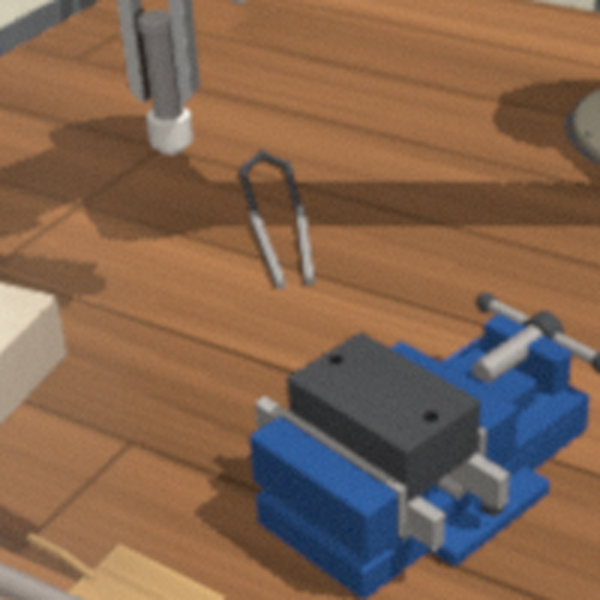

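The block looks seated and level, and the drift is still upright in the grip. I'm lowering it to the bench.

Request:
{"method": "jog_arm", "body": {"targets": [[[-0.04,-0.09,-0.2],0,0],[[0,0,-0.35],0,0],[[0,0,-0.35],0,0],[[0,0,-0.35],0,0],[[0,0,-0.25],0,0]]}}

```text
time_s: 22.68
position: [0.4765, -0.2765, 0.0634]
orientation: [-3.11, -0.431, 0.003]
contact_force: [-0.6, 0.1, -3.2]
finger_gap: 0.0268
finger_force: 60.0
```

Request:
{"method": "jog_arm", "body": {"targets": [[[0,0,-0.13],0,0],[[0,0,-0.05],0,0],[[0,0,0],0,0],[[0,0,0],0,0],[[0,0,0],0,0]]}}

```text
time_s: 23.1
position: [0.4783, -0.2791, 0.0527]
orientation: [3.11, 0.429, 0.004]
contact_force: [0.0, 0.2, -2.4]
finger_gap: 0.0262
finger_force: 60.0
```

Request:
{"method": "jog_arm", "body": {"targets": [[[0,0,-0.08],0,0],[[0,0,-0.03],0,0],[[0,0,0],0,0],[[0,0,0],0,0]]}}

```text
time_s: 23.43
position: [0.4769, -0.2784, 0.0424]
orientation: [-3.112, -0.429, 0.0]
contact_force: [-0.8, 0.6, -3.4]
finger_gap: 0.0265
finger_force: 60.0
```

Request:
{"method": "jog_arm", "body": {"targets": [[[0,0,-0.015],0,0],[[0,0,0],0,0],[[0,0,0],0,0]]}}

```text
time_s: 23.68
position: [0.4773, -0.2787, 0.0415]
orientation: [3.112, 0.429, 0.001]
contact_force: [0.6, 1.5, -2.0]
finger_gap: 0.0268
finger_force: 60.0
```

Request:
{"method": "jog_arm", "body": {"targets": [[[0,0,-0.01],0,0],[[0,0,0],0,0],[[0,0,0],0,0]]}}

```text
time_s: 23.93
position: [0.4777, -0.2787, 0.0414]
orientation: [3.111, 0.428, 0.002]
contact_force: [-0.7, 0.8, 5.2]
finger_gap: 0.0269
finger_force: 60.0
```

Request:
{"method": "jog_arm", "body": {"targets": [[[0,0,0.012],0,0],[[0,0,0],0,0],[[0,0,0],0,35],[[0,0,0],0,40],[[0,0,0],0,60]], "newtons": 10}}

```text
time_s: 24.35
position: [0.4771, -0.2785, 0.0414]
orientation: [3.112, 0.429, 0.0]
contact_force: [-0.4, 1.1, -0.3]
finger_gap: 0.0409
finger_force: 0.0
```

Request:
{"method": "jog_arm", "body": {"targets": [[[0,0,0],0,100],[[0,0,0],0,100],[[0,0,0],0,100],[[0,0,0],0,100],[[0,0,0],0,100]]}}

```text
time_s: 24.77
position: [0.4771, -0.2784, 0.0414]
orientation: [3.112, 0.429, 0.0]
contact_force: [-0.4, 0.1, -0.5]
finger_gap: 0.0743
finger_force: 0.0
```

Request:
{"method": "jog_arm", "body": {"targets": [[[0,0,0],0,100],[[0,0,0],0,100],[[0,0,0],0,100],[[0,0,0],0,100],[[0,0,0],0,100]]}}

```text
time_s: 25.18
position: [0.4771, -0.2784, 0.0414]
orientation: [3.112, 0.429, 0.0]
contact_force: [-0.8, 0.4, -0.2]
finger_gap: 0.0939
finger_force: 0.0
```

Request:
{"method": "jog_arm", "body": {"targets": [[[0,0,0.1],0,100],[[0,0,0.3],0,100],[[0,0,0.4],0,100],[[0,0,0.4],0,100],[[0,0,0.4],0,100]]}}

```text
time_s: 25.6
position: [0.4768, -0.2782, 0.1713]
orientation: [-3.112, -0.429, 0.0]
contact_force: [-0.3, -0.3, -0.5]
finger_gap: 0.0942
finger_force: 0.0
```

Request:
{"method": "jog_arm", "body": {"targets": [[[0,0,0.4],0,100],[[-0.3,0,0.2],0,100],[[-0.3,0,0],0,100],[[-0.3,0,0],0,100],[[0,0,0],0,100]]}}

```text
time_s: 26.02
position: [0.4014, -0.2777, 0.2187]
orientation: [3.112, 0.427, -0.003]
contact_force: [-0.8, 0.6, -1.4]
finger_gap: 0.0941
finger_force: 0.0
```

Run:
```python
from h import *
s=ctrl.grab_frame('scene');t=ctrl.grab_frame('top')
b=np.zeros((500,800,3),np.uint8)
b[:500,:500]=cv2.resize(s[120:320,180:380],(500,500),interpolation=cv2.INTER_CUBIC)
b[:300,500:800]=cv2.resize(t[150:270,290:410],(300,300))
cv2.imwrite('pics/c4.png',b[:,:,::-1])
```

```text
(no output)
```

View pics/c4.png

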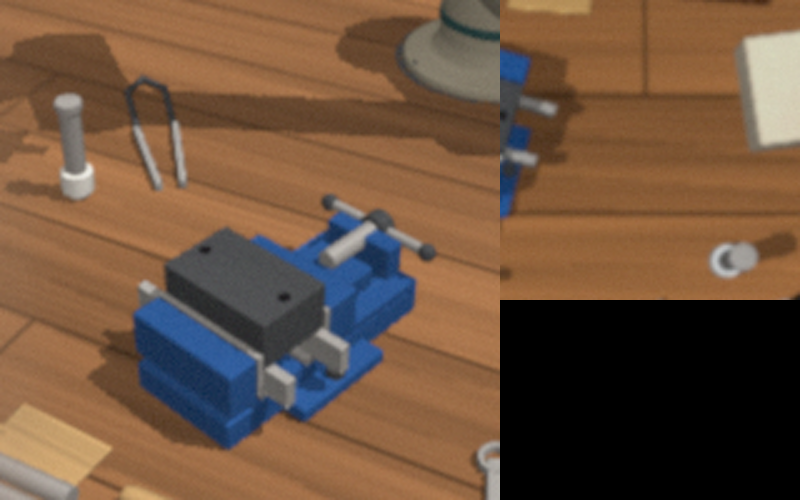

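The drift stands upright at crop pixel (75,150), the block sits level in the vise, and the gripper is clear, so I'm handing the job in.

```bash
python3 -c "
from cell import ctrl
print(ctrl.finish_job())"
```

```text
the job is handed in; nothing more can be done
None
```

I pressed the block down with the drift's foot, front and rear in turn (about 24–27 N each), until it sat level to within about 0.2 mm and went no lower, and the drift is standing upright on the bench again; I didn't test directly that the parallels can't slide, and the job was handed in at about 26 s with no verdict shown.

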